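# Fish the screw tin out of a narrow bay with a long screwdriver

## Robot

A 6-joint arm with a two-finger parallel gripper is mounted at the origin on the work surface. World frame = base frame: x ahead of the robot, y to its left, z up, the work surface at z = 0. Lengths are in mm, angles in rad, forces in N, time in s.
With the tool pointing down it reaches from about 325 to 850 mm from the base axis. Payload 4.4 kg.
Tool frame: the origin (TCP) lies at the very end of the fingers, on their centre line; the grasp point (between the pads) lies 19 mm behind it; z points along the fingers, x is the direction in which the jaws open and shut, and the axes are right-handed (so a half turn about z gives the same grasp; the last joint's range is limited). The gripper opens to 94 mm and grips with 3 to 60 N. Pads are 16 mm wide; open, the fingers measure 119 mm over their backs; the gripper's body (75 mm by 177 mm) begins 78 mm behind the grasp point.
Start: joints at [-1.391, 0.207, 1.542, -0, 1.393, -0.15], TCP at [186.204, -544.018, 205.447] pointing down, gripper open.
Joint ranges: [-2.73, 2.73], [-0.86, 2.22], [0.23, 2.46], [-1.11, 4.25], [0.08, 2.63], [-2.82, 2.82]. Speed limits (rad/s): [2.79, 2.79, 3.14, 3.14, 3.14, 3.14].

## Interface

Orientations are given as a unit quaternion [w, x, y, z].
In Python, from workcell import arm gives the robot as it stands.
- The arm moves only by the shell command python3 -m pendant 'ROWS' [FORCE]. ROWS is JSON, a list of rows, each an object of numbers: "fingers": the closure, from 0 (fully open) to 1 (shut); "tx", "ty", "tz": the shift along the tool's x, y, z in m; "rx", "ry", "rz": the turn, a rotation vector about the tool's x, y, z in degrees. A call has 1 to 12 rows; each row is the pose to reach, as a shift and turn from the pose commanded when the call began, along the tool's axes at that moment; what a row does not reach only later rows make up. A row lasts 1/12 s, in which the tool goes at most 41.7 mm and 7.16 degrees, less where a joint would pass 70% of its speed; a pose out of reach is approached as far as the arm can. A call with a gripper value outside its range is refused whole. The fingers move at their own pace and stop on an object; FORCE is the grip in N (left out, the last holds). Time passes only in rows, so rows that repeat a pose let the fingers close. It gives the time, the measured TCP pose, the force and the opening at its end, in the units of the state.
- arm.get_obs(): the state, without advancing time (a new reading comes with each control period).
- arm.grab_frame(name): name is "scene" or "side" or "wrist"; returns the picture (480x640x3 uint8, red, green, blue); there is no depth.
- arm.calibration(name): a dict with "fx", "fy", "cx", "cy" (pixels), "T" (4x4, takes a point from camera to world coordinates); the wrist camera has in their place "hand_eye" (4x4, takes a point from camera to tool coordinates, whose origin is the TCP and whose axes are the tool frame's). Camera axes: x right, y down, z forward; pixel columns grow to the right and rows downward; lengths in mm; the calibration is good to about 2 mm. The wrist camera is an equidistant fisheye: a pixel r from the principal point sees the ray r / f radians off the axis. A picture is of the moment at which its call begins: read the wrist's pose just before it. calibration takes no time and is no camera call.
- arm.job_done(): hands the job in, once; it reports no verdict.
The state is a dict: "clock": time; "joint_positions": joint angles; "qd": joint speeds; "joint_efforts": joint torques, N m; "eef_pos": TCP position; "ee_rot": TCP orientation; "wrist_force": force on the tool from outside, world axes, zero at the start; "torque": the same for the moment, N m; "gripper_width": opening from 0.0 (shut) to 1.0 (fully open).
Only numpy, scipy, OpenCV 4.12 (cv2) and the standard library are available. Lean on these libraries where they do the work, as an engineer would, in place of code of your own. Each camera call takes 0.05 s, during which the arm holds its last target. There are 200 camera calls.

## Task

First slide the yellow gate of the narrow wooden bay fully open, then pull the orange-handled screwdriver up out of its steel cup, dip its tip into the red tin inside the bay and with it drag the tin along the bench until it stands wholly on the green-edged black mat. Then put the screwdriver back in its cup, fully home, and leave the gate open. The gripper must not touch the tin, the tin must slide upright and not be lifted or tipped, do not let go of the screwdriver until it is home, and leave the other things on the bench where they are.

Things in the scene. Friction and masses are not known exactly. Their poses are not given: they have to be found in the camera images.
- bay: Fixed wooden bay, open above and towards its -x side (the mouth): 170 long (x) x 104 wide (y), walls 10 thick and 80 high, inner width 84. No floor of its own: the bench runs through. Origin on the bench at the centre of its outline; the mouth edge is at x = -85, the back wall's inner face at x = +75.
- gate (a joint): Yellow sliding gate across the bay's mouth, in m: 0 shut, 0.090 fully open; it slides along the bay's +y and stays where it is left (about 1.5 N friction). Panel 8 thick (bay x -96 to -88), 94 wide, 63 high.
- gate_tab (a point): Centre of the top of the gate's upright tab, which stands on the panel from z = 54 up to 116, 12 (bay x) by 14 (bay y). With the gate shut it is at bay x = -93, y = -30. It is higher than the bay's walls: push it sideways with closed fingers.
- tin: Red open steel tin, loose, outer dia 60, 50 high, wall 3, floor 4 thick, about 0.2 kg, standing in the bay. Origin at the centre of its underside.
- mat: Square black mat with a green edge, 150 x 150, about 1 thick (nothing to climb: it is flush for contact), fixed on the bench, its sides along its x and y. Origin at its centre on the bench.
- cup: Fixed upright steel tube cup, outer dia 44, inner dia 36, rim at z = 120, floor at z = 5, on a disc foot of 76 dia, 6 high. Origin at the centre of its underside on the bench.
- driver: Loose screwdriver, 0.13 kg, 200 long, standing tip down in the cup, round about z (yaw means nothing). Origin at the tip, z up to the handle's end: shaft dia 7 to z = 88, cone widening to dia 29 at z = 108 that centres it in the cup, black guard disc dia 46 at z 110 to 116 that rests on the rim, orange handle dia 28 at z 116 to 200. Home: tip 10 above the cup's origin.
- jar: Amber glass jar with a steel lid, 60 dia x 70 high (mm); origin at the centre of its underside (bystander, leave alone).
- tape_roll: Roll of blue tape lying flat, 90 outer dia, 60 hole, 24 high (mm); origin at the centre of its underside (bystander, leave alone).
- wrench: Steel wrench, 150 long, lying flat along its x axis (mm); origin at the centre of its underside (bystander, leave alone).
- glue: White glue bottle with orange cap, 48 dia x 120 high (mm); origin at the centre of its underside (bystander, leave alone).
- bit_case: Green flat drill-bit case, 80 (x) x 130 (y) x 35 high (mm); origin at the centre of its underside (bystander, leave alone).
- spray_can: Yellow and dark spray can, 60 dia x 180 high (mm); origin at the centre of its underside (bystander, leave alone).
Not all that is in view belongs to the job. Several things have the shape of the bay; the one meant has the colours described above.

How it is judged (in metres and radians):
On the way, in this order (a step that is already met when the one before it is completed fails the run):
1. the gate is slid fully open (value of joint gate above 0.08 m), for 0.2 s.
2. the screwdriver is pulled up until its tip is clear of the cup's rim (z of driver in the frame of cup above 0.121 m), for 0.1 s.
3. the screwdriver's tip is dipped into the tin, at least 15 mm below its rim, while the tin is still in the bay (horizontal distance between driver and tin below 0.027 m and z of driver in the frame of tin between -0.002 and 0.035 m and x of tin in the frame of bay above -0.07 m), for 0.1 s.
4. the tin is dragged wholly onto the mat with the tip still in it (horizontal distance between driver and tin below 0.027 m and z of driver in the frame of tin between -0.002 and 0.035 m and x of tin in the frame of mat between -0.046 and 0.046 m and y of tin in the frame of mat between -0.046 and 0.046 m), for 0.2 s.
At the end, for the whole second after the job is handed in: Tin upright (0.1 rad), still, wholly on the mat (centre within 46 mm of the mat's along each side); screwdriver home in its cup (tip within 8 mm of home height and 12 mm of the cup's axis, upright within 0.12 rad), released and still; gate still open (0.07 m or more) (x of tin in the frame of mat between -0.046 and 0.046 m and y of tin in the frame of mat between -0.046 and 0.046 m and angle between tin's own z axis and vertical below 0.1 rad and height (world z) of tin below 0.006 m and linear speed of each of tin, driver below 0.02 m/s and z of driver in the frame of cup below 0.018 m and horizontal distance between driver and cup below 0.012 m and angle between driver's own z axis and vertical below 0.12 rad and value of joint gate above 0.07 m); the robot touches nothing.
It fails at once if the gripper or arm touches the tin (contact force between any of the fingers, the arm and tin above 0.5 N).
It fails at once if the tin is tipped by more than 0.35 rad or lifted more than 15 mm (angle between tin's own z axis and vertical above 0.35 rad or height (world z) of tin above 0.015 m).
It fails at once if the screwdriver is let go more than 15 mm above its home in the cup, or outside it (contact force between the fingers and driver below 0.1 N and (z of driver in the frame of cup above 0.025 m or horizontal distance between driver and cup above 0.03 m)).
It fails at once if another thing on the bench is moved by more than 30 mm (distance of any of jar, tape_roll, wrench, glue, bit_case, spray_can from where it was at the start of the episode above 0.03 m).
It also fails if it takes over 64 s, if anything falls off the work surface, if the arm or the gripper's body presses on something with over 40 N, if the wrist force passes 120 N, or if a joint passes its speed limit or range.

## Working session

There is one attempt and no reset: what is moved stays moved. The work goes in short steps, Python scripts to look and compute and a shell command to move; the robot and the scene stay as the last step left them, time stands still between calls to the robot, and variables do not carry over. Pictures are saved under pics/ and viewed, about 8 in all and at most 12, crops included, and the job is handed in when it is done.

```bash
mkdir -p pics; python3 - <<'E'
from workcell import arm
import cv2
print(arm.get_obs())
for n in("scene","side"):
    print(arm.calibration(n))
    cv2.imwrite(f"pics/{n}0.png",arm.grab_frame(n)[:,:,::-1])
print(arm.calibration("wrist"))
E
```

```text
{'clock': 0.0, 'joint_positions': array([-1.39147648e+00,  2.07437230e-01,  1.54291544e+00, -3.42640659e-05,
        1.39352095e+00, -1.50495011e-01]), 'qd': array([-0.00087878,  0.00160379,  0.00129793,  0.00017595, -0.00151313,
       -0.00153612]), 'joint_efforts': array([-1.43833227e-04, -3.70882702e+01, -2.81416368e+01,  6.96496689e-02,
        3.58067919e-02, -1.85412719e-04]), 'eef_pos': array([ 186.0600583 , -543.21571834,  204.29931624]), 'ee_rot': array([-7.82644960e-04,  8.13594465e-01, -5.81431635e-01, -8.29731040e-04]), 'wrist_force': array([-0.39405683, -0.36424786, -0.05526772]), 'torque': array([0.04546796, 0.02761072, 0.01982904]), 'gripper_width': 1.0005568408960628}
{'fx': 592.7880647971251, 'fy': 592.7880647971251, 'cx': 312.3144855647168, 'cy': 237.69840375074742, 'T': array([[-3.68237425e-01,  6.02915385e-01, -7.07738820e-01,
         1.61735421e+03],
       [ 9.29478397e-01,  2.20959426e-01, -2.95375763e-01,
         4.82295191e+02],
       [-2.17050287e-02, -7.66596355e-01, -6.41762355e-01,
         1.05540951e+03],
       [ 0.00000000e+00,  0.00000000e+00,  0
[... 248 characters left out ...]
080937e-01, -7.00931294e-01,  6.83108433e-01,
        -5.76227270e+02],
       [-8.80816991e-03, -6.96593196e-01, -7.17412250e-01,
         7.54683354e+02],
       [ 0.00000000e+00,  0.00000000e+00,  0.00000000e+00,
         1.00000000e+00]])}
{'fx': 371.64829954431775, 'fy': 371.64829954431775, 'cx': 319.0038252249263, 'cy': 240.1742198407524, 'hand_eye': array([[ 9.99999399e-01,  2.74068680e-04, -1.06182645e-03,
         5.96252860e-02],
       [ 2.39374409e-05,  9.62580506e-01,  2.70995882e-01,
        -7.88213657e+01],
       [ 1.09636493e-03, -2.70995744e-01,  9.62579921e-01,
        -1.77889118e+02],
       [ 0.00000000e+00,  0.00000000e+00,  0.00000000e+00,
         1.00000000e+00]])}
```

View pics/scene0.png

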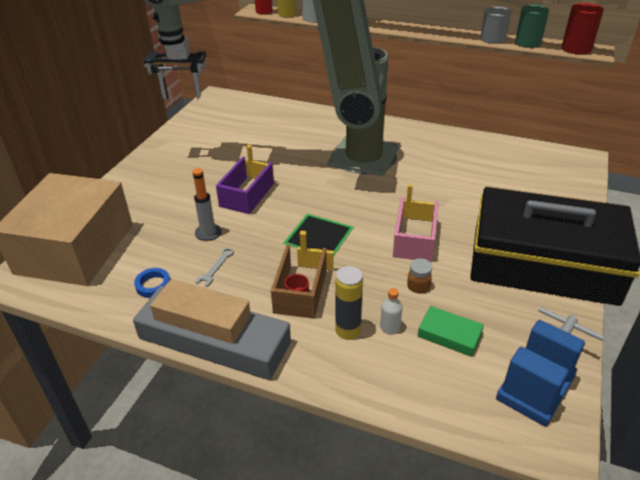

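View pics/side0.png

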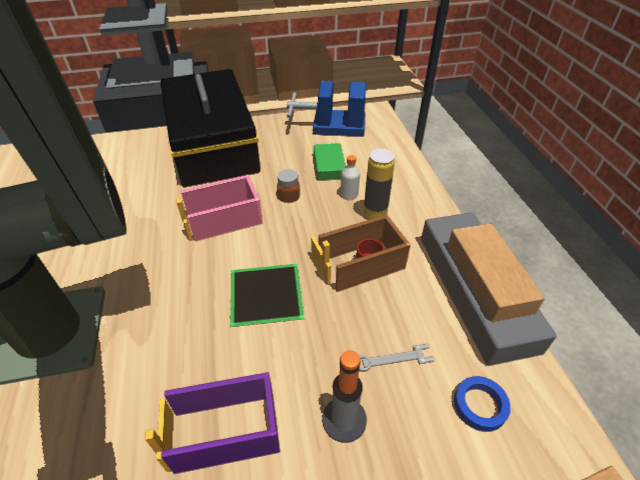

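Candidates for the bay: purple (scene 246,183), pink (417,226), brown wooden with the red tin (300,280). By the description it is the brown one. The driver in its cup is at scene (205,205), and the mat is at (318,235). Next, one close crop of each view.

```bash
python3 - <<'E'
import cv2,numpy as np
a=cv2.imread("pics/scene0.png")[160:325,180:370]; b=cv2.imread("pics/side0.png")[200:450,220:440]
a=cv2.resize(a,(0,0),fx=4,fy=4,interpolation=cv2.INTER_CUBIC)[:600];cv2.imwrite("pics/c1.png",a[:, :760])
b=cv2.resize(b,(0,0),fx=2.4,fy=2.4,interpolation=cv2.INTER_CUBIC);cv2.imwrite("pics/c2.png",b)
E
```

```text
(no output)
```

View pics/c1.png

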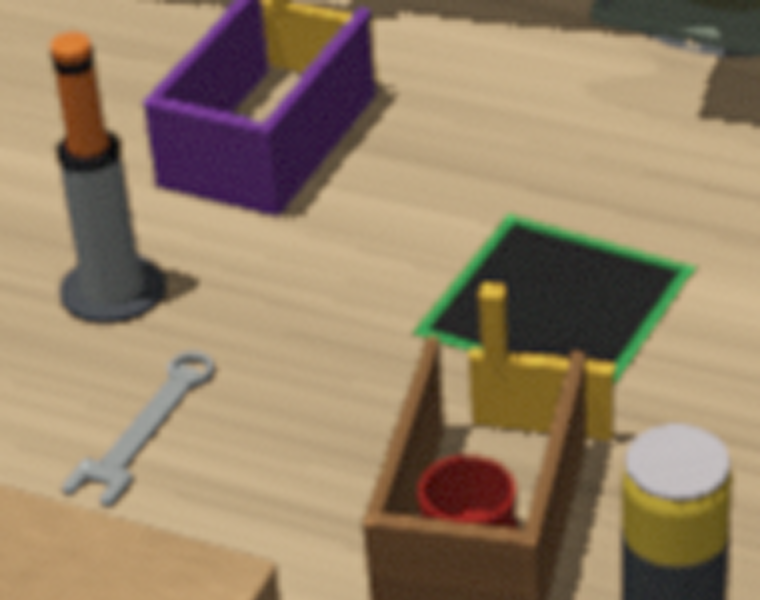

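View pics/c2.png

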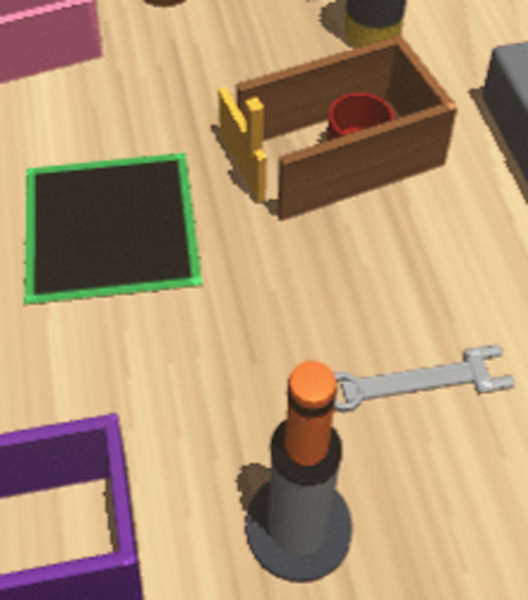

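```bash
cat > h.py <<'E'
import numpy as np
from workcell import arm
def ray(n,px):
    c=arm.calibration(n);d=np.array([(px[0]-c['cx'])/c['fx'],(px[1]-c['cy'])/c['fy'],1]);T=c['T']
    return T[:3,3],T[:3,:3]@d
def onz(n,px,z):
    o,d=ray(n,px);return (o+d*(z-o[2])/d[2]).round(1)
def tri(a,b):
    A=[];B=[]
    for n,px in(("scene",a),("side",b)):
        o,d=ray(n,px);d/=np.linalg.norm(d);P=np.eye(3)-np.outer(d,d);A.append(P);B.append(P@o)
    return np.linalg.lstsq(np.vstack(A),np.hstack(B),rcond=None)[0].round(1)
c1=lambda u,v:(180+u/4-.4,160+v/4-.4)
c2=lambda u,v:(220+u/2.4-.3,200+v/2.4-.3)
E
python3 - <<'E'
from h import *
print("handle top 210",onz("scene",c1(70,45),210),onz("side",c2(313,376),210),tri(c1(70,45),c2(313,376)))
print("guard centre ~126",onz("scene",c1(88,148),123),onz("side",c2(306,454),123))
print("foot",onz("scene",c1(112,286),6),onz("side",c2(299,526),6))
print("tab",onz("scene",c1(492,288),116),onz("side",c2(255,101),116),tri(c1(492,288),c2(255,101)))
print("tin",onz("scene",c1(467,488),50),onz("side",c2(361,118),50))
for p in[(30,172),(185,156),(200,285),(25,302)]:print("mat side",onz("side",c2(*p),1))
for p in[(512,218),(692,268),(418,332)]:print("mat scene",onz("scene",c1(*p),1))
for p in[(281,158),(238,88),(400,42),(455,105)]:print("bay side",onz("side",c2(*p),80))
for p in[(368,525),(432,343),(578,355),(530,545)]:print("bay scene",onz("scene",c1(*p),80))
for p in[(222,92),(264,153)]:print("gate top side",onz("side",c2(*p),63))
for p in[(472,352),(614,366)]:print("gate top scene",onz("scene",c1(*p),63))
E
```

```text
handle top 210 [ 537.1 -286.2  210. ] [ 534.  -287.3  210. ] [ 534.7 -287.1  208.6]
guard centre ~126 [ 531.5 -290.2  123. ] [ 532.3 -292.6  123. ]
foot [ 534.6 -288.1    6. ] [ 532.9 -290.8    6. ]
tab [567.6  18.3 116. ] [570.8  20.4 116. ] [570.1  19.1 117.8]
tin [676.5  44.3  50. ] [675.1  40.5  50. ]
mat side [370.6  83.    1. ]
mat side [515.6  71.7   1. ]
mat side [502.5 -73.5   1. ]
mat side [355.7 -59.1   1. ]
mat scene [359.8 -55.3   1. ]
mat scene [369.9  86.    1. ]
mat scene [500.8 -68.1   1. ]
bay side [585.4 -15.7  80. ]
bay side [567.4  73.1  80. ]
bay side [728.6  99.8  80. ]
bay side [750.2  11.6  80. ]
bay scene [752.9  15.4  80. ]
bay scene [591.2 -14.3  80. ]
bay scene [570.2  76.5  80. ]
bay scene [735.1 109.5  80. ]
gate top side [555.4  87.6  63. ]
gate top side [576.3   7.2  63. ]
gate top scene [572.6   4.7  63. ]
gate top scene [554.   94.6  63. ]
```

```bash
cat >> h.py <<'E'
from scipy.spatial.transform import Rotation as R
def go(x,y,z,yaw=10.5):
    o=arm.get_obs();q=o['ee_rot'];r=R.from_quat([q[1],q[2],q[3],q[0]])
    t=r.inv().apply(np.array([x,y,z])-o['eef_pos'])/1000
    c,s=np.cos(np.radians(yaw)),np.sin(np.radians(yaw))
    D=R.from_matrix(np.array([[c,s,0],[s,-c,0],[0,0,-1]]))
    print("t",o['clock'].__round__(2),"at",o['eef_pos'].round(1),"F",o['wrist_force'].round(1),"w",round(o['gripper_width'],3),"shift",t.round(4),"rot",np.degrees((r.inv()*D).as_rotvec()).round(2))
E
python3 -c "from h import *;go(575,-20,230)"
```

```text
t 0.1 at [ 186.1 -543.3  204.4] F [-0.5 -0.8 -0.4] w 1.002 shift [-0.3692 -0.5374 -0.0247] rot [-1.00e-01  8.00e-02 -8.16e+01]
```

```bash
P='{"tx":-0.369,"ty":-0.537,"tz":-0.025,"rz":-81.5,"fingers":1}'; python3 -m pendant '[{"tx":-0.369,"ty":-0.537,"tz":-0.025,"rz":-40,"fingers":1},{"tx":-0.369,"ty":-0.537,"tz":-0.025,"rz":-81.5,"fingers":1},{"tx":-0.369,"ty":-0.537,"tz":-0.025,"rz":-81.5,"fingers":1},{"tx":-0.369,"ty":-0.537,"tz":-0.025,"rz":-81.5,"fingers":1},{"tx":-0.369,"ty":-0.537,"tz":-0.025,"rz":-81.5,"fingers":1},{"tx":-0.369,"ty":-0.537,"tz":-0.025,"rz":-81.5,"fingers":1},{"tx":-0.369,"ty":-0.537,"tz":-0.025,"rz":-81.5,"fingers":1},{"tx":-0.369,"ty":-0.537,"tz":-0.025,"rz":-81.5,"fingers":1},{"tx":-0.369,"ty":-0.537,"tz":-0.025,"rz":-81.5,"fingers":1},{"tx":-0.369,"ty":-0.537,"tz":-0.025,"rz":-81.5,"fingers":1},{"tx":-0.369,"ty":-0.537,"tz":-0.025,"rz":-81.5,"fingers":1},{"tx":-0.369,"ty":-0.537,"tz":-0.025,"rz":-81.5,"fingers":1}]' 20; python3 -c "from h import *;go(575,-20,230)"
```

```text
t 0.1 at [ 186.1 -543.3  204.4] F [-0.5 -0.8 -0.4] w 1.002 shift [-0.3692 -0.5374 -0.0247] rot [-1.00e-01  8.00e-02 -8.16e+01]$[0]: bad value
```

```bash
python3 -m pendant '[{"tx":-0.04,"ty":0.0,"tz":-0.02,"rx":0.0,"ry":0.0,"rz":-7.0,"fingers":1.0}]' 20; echo; python3 -m pendant --help; python3 -c "from h import *;go(575,-20,230)"
```

```text
clock: 0.18
eef_pos: [174.0, -508.7, 215.7]
ee_rot: [-0.005, 0.848, -0.53, -0.004]
wrist_force: [-1.7, 1.1, -0.5]
gripper_width: 0.959

t 0.18 at [ 174.  -508.7  215.7] F [-1.7  1.1 -0.5] w 0.959 shift [-0.2638 -0.5746 -0.0089] rot [ -0.63   0.45 -74.52]invalid input: not JSON, or not a number
```

```bash
python3 -m pendant '[{"tx":-0.26,"ty":-0.57,"tz":-0.01,"rx":0.0,"ry":0.0,"rz":-74.0,"fingers":1.0},{"tx":-0.26,"ty":-0.57,"tz":-0.01,"rx":0.0,"ry":0.0,"rz":-74.0,"fingers":1.0},{"tx":-0.26,"ty":-0.57,"tz":-0.01,"rx":0.0,"ry":0.0,"rz":-74.0,"fingers":1.0},{"tx":-0.26,"ty":-0.57,"tz":-0.01,"rx":0.0,"ry":0.0,"rz":-74.0,"fingers":1.0},{"tx":-0.26,"ty":-0.57,"tz":-0.01,"rx":0.0,"ry":0.0,"rz":-74.0,"fingers":1.0},{"tx":-0.26,"ty":-0.57,"tz":-0.01,"rx":0.0,"ry":0.0,"rz":-74.0,"fingers":1.0},{"tx":-0.26,"ty":-0.57,"tz":-0.01,"rx":0.0,"ry":0.0,"rz":-74.0,"fingers":1.0},{"tx":-0.26,"ty":-0.57,"tz":-0.01,"rx":0.0,"ry":0.0,"rz":-74.0,"fingers":1.0},{"tx":-0.26,"ty":-0.57,"tz":-0.01,"rx":0.0,"ry":0.0,"rz":-74.0,"fingers":1.0},{"tx":-0.26,"ty":-0.57,"tz":-0.01,"rx":0.0,"ry":0.0,"rz":-74.0,"fingers":1.0},{"tx":-0.26,"ty":-0.57,"tz":-0.01,"rx":0.0,"ry":0.0,"rz":-74.0,"fingers":1.0},{"tx":-0.26,"ty":-0.57,"tz":-0.01,"rx":0.0,"ry":0.0,"rz":-74.0,"fingers":1.0}]'; python3 -c "from h import *;go(575,-20,230)"
```

```text
clock: 1.18
eef_pos: [493.3, -121.4, 231.8]
ee_rot: [-0.0, 0.996, 0.087, -0.0]
wrist_force: [0.8, -0.1, -0.6]
gripper_width: 0.115
t 1.18 at [ 493.3 -121.4  231.8] F [ 0.8 -0.1 -0.6] w 0.115 shift [ 0.098  -0.0856  0.0017] rot [-0.01  0.03 -0.5 ]
```

```bash
python3 -m pendant '[{"tx":0.098,"ty":-0.086,"tz":0.0,"rx":0.0,"ry":0.0,"rz":-0.5,"fingers":1.0},{"tx":0.098,"ty":-0.086,"tz":0.0,"rx":0.0,"ry":0.0,"rz":-0.5,"fingers":1.0},{"tx":0.098,"ty":-0.086,"tz":0.0,"rx":0.0,"ry":0.0,"rz":-0.5,"fingers":1.0},{"tx":0.098,"ty":-0.086,"tz":0.05,"rx":0.0,"ry":0.0,"rz":-0.5,"fingers":1.0},{"tx":0.098,"ty":-0.086,"tz":0.08,"rx":0.0,"ry":0.0,"rz":-0.5,"fingers":1.0},{"tx":0.098,"ty":-0.086,"tz":0.08,"rx":0.0,"ry":0.0,"rz":-0.5,"fingers":1.0},{"tx":0.098,"ty":-0.086,"tz":0.08,"rx":0.0,"ry":0.0,"rz":-0.5,"fingers":1.0},{"tx":0.098,"ty":-0.086,"tz":0.08,"rx":0.0,"ry":0.0,"rz":-0.5,"fingers":1.0}]'; python3 -c "
from h import *;go(575,-20,100)
import cv2;cv2.imwrite('pics/w1.png',arm.grab_frame('wrist')[:,:,::-1])"
```

```text
clock: 1.85
eef_pos: [575.1, -22.4, 153.4]
ee_rot: [0.0, 0.996, 0.09, 0.001]
wrist_force: [0.4, 0.5, -0.1]
gripper_width: 0.005
t 1.85 at [575.1 -22.4 153.4] F [ 0.4  0.5 -0.1] w 0.005 shift [ 0.0003 -0.0024  0.0534] rot [ 0.03 -0.07 -0.14]
```

View pics/w1.png

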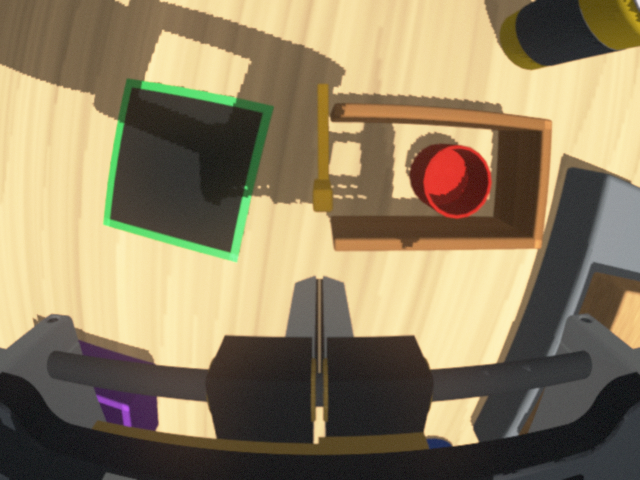

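```bash
cat >> h.py <<'E'
def wz(px,z,pos,yaw=10.5):
    c=arm.calibration('wrist');dx,dy=px[0]-c['cx'],px[1]-c['cy'];r=np.hypot(dx,dy);th=r/c['fx']
    d=np.array([np.sin(th)*dx/r,np.sin(th)*dy/r,np.cos(th)]);H=c['hand_eye']
    k,s=np.cos(np.radians(yaw)),np.sin(np.radians(yaw));D=np.array([[k,s,0],[s,-k,0],[0,0,-1]])
    o=D@H[:3,3]+pos;d=D@H[:3,:3]@d;p=o+d*(z-o[2])/d[2];return p.round(1)
E
python3 - <<'E'
from h import *
P=np.array([575.1,-22.4,153.4])
for n,px,z in [("tab",(323,208),116),("tab whole top",(323,200),116),("tin rim",(457,181),50),("wall -y mouth inner",(334,217),80),("wall -y mouth outer",(334,249),80),("+y mouth inner",(334,118),80),("back outer -y",(540,247),80),("back outer +y",(550,121),80),("mat",(126,80),1),("mat",(271,107),1),("mat",(236,259),1),("mat",(106,222),1)]:
    p=wz(px,z,P);d=p[:2]-[660,47];e=np.array([.9833,.1822]);print(n,p,"bay",(d@e).round(1),(d@[-e[1],e[0]]).round(1))
E
```

```text
tab [570.4  15.5 116. ] bay -93.8 -14.6
tab whole top [569.5  20.2 116. ] bay -93.9 -9.9
tin rim [673.8  45.5  50. ] bay 13.3 -4.0
wall -y mouth inner [580.6   4.1  80. ] bay -85.9 -27.7
wall -y mouth outer [585.  -18.6  80. ] bay -85.7 -50.8
+y mouth inner [567.9  70.7  80. ] bay -86.2 40.1
back outer -y [748.9  12.6  80. ] bay 81.1 -50.0
back outer +y [729.3 110.7  80. ] bay 79.7 50.0
mat [366.6  87.    1. ] bay -281.2 92.8
mat [513.9  75.8   1. ] bay -138.4 54.9
mat [503.  -68.7   1. ] bay -175.5 -85.2
mat [359.2 -56.7   1. ] bay -314.7 -47.2
```

The wrist view shows the tab top at (323,205), the tin at (457,181), the bay and the mat. All agree with the fixed cameras within about 3 mm. The gate is about 20 mm open. Next I push it.

```bash
python3 -m pendant '[{"tx":0.0,"ty":0.0,"tz":0.03,"rx":0.0,"ry":0.0,"rz":0.0,"fingers":1.0},{"tx":0.0,"ty":0.0,"tz":0.053,"rx":0.0,"ry":0.0,"rz":0.0,"fingers":1.0},{"tx":0.0,"ty":0.0,"tz":0.053,"rx":0.0,"ry":0.0,"rz":0.0,"fingers":1.0},{"tx":0.0,"ty":-0.015,"tz":0.053,"rx":0.0,"ry":0.0,"rz":0.0,"fingers":1.0},{"tx":0.0,"ty":-0.025,"tz":0.053,"rx":0.0,"ry":0.0,"rz":0.0,"fingers":1.0},{"tx":0.0,"ty":-0.035,"tz":0.053,"rx":0.0,"ry":0.0,"rz":0.0,"fingers":1.0},{"tx":0.0,"ty":-0.045,"tz":0.053,"rx":0.0,"ry":0.0,"rz":0.0,"fingers":1.0},{"tx":0.0,"ty":-0.055,"tz":0.053,"rx":0.0,"ry":0.0,"rz":0.0,"fingers":1.0},{"tx":0.0,"ty":-0.062,"tz":0.053,"rx":0.0,"ry":0.0,"rz":0.0,"fingers":1.0},{"tx":0.0,"ty":-0.069,"tz":0.053,"rx":0.0,"ry":0.0,"rz":0.0,"fingers":1.0},{"tx":0.0,"ty":-0.076,"tz":0.053,"rx":0.0,"ry":0.0,"rz":0.0,"fingers":1.0},{"tx":0.0,"ty":-0.076,"tz":0.053,"rx":0.0,"ry":0.0,"rz":0.0,"fingers":1.0}]'; python3 -c "
from h import *;go(575.1-.182*96,-22.4+.983*96,100)"
```

```text
clock: 2.9
eef_pos: [560.3, 54.5, 99.0]
ee_rot: [-0.001, 0.996, 0.091, -0.0]
wrist_force: [-0.4, -0.3, 0.2]
gripper_width: 0.006
t 2.9 at [560.3  54.5  99. ] F [-0.4 -0.3  0.2] w 0.006 shift [ 0.0006 -0.0177 -0.001 ] rot [-0.07  0.02 -0.04]
```

```bash
python3 -m pendant '[{"tx":0.0,"ty":-0.005,"tz":0.0,"rx":0.0,"ry":0.0,"rz":0.0,"fingers":1.0},{"tx":0.0,"ty":-0.01,"tz":0.0,"rx":0.0,"ry":0.0,"rz":0.0,"fingers":1.0},{"tx":0.0,"ty":-0.014,"tz":0.0,"rx":0.0,"ry":0.0,"rz":0.0,"fingers":1.0},{"tx":0.0,"ty":-0.016,"tz":0.0,"rx":0.0,"ry":0.0,"rz":0.0,"fingers":1.0},{"tx":0.0,"ty":-0.018,"tz":0.0,"rx":0.0,"ry":0.0,"rz":0.0,"fingers":1.0},{"tx":0.0,"ty":-0.018,"tz":0.0,"rx":0.0,"ry":0.0,"rz":0.0,"fingers":1.0}]'; python3 -c "
from h import *
import cv2;cv2.imwrite('pics/w2.png',arm.grab_frame('wrist')[:,:,::-1])"
```

```text
clock: 3.4
eef_pos: [557.1, 70.9, 98.8]
ee_rot: [-0.0, 0.996, 0.091, -0.0]
wrist_force: [-0.3, -0.7, 1.0]
gripper_width: 0.007
```

View pics/w2.png

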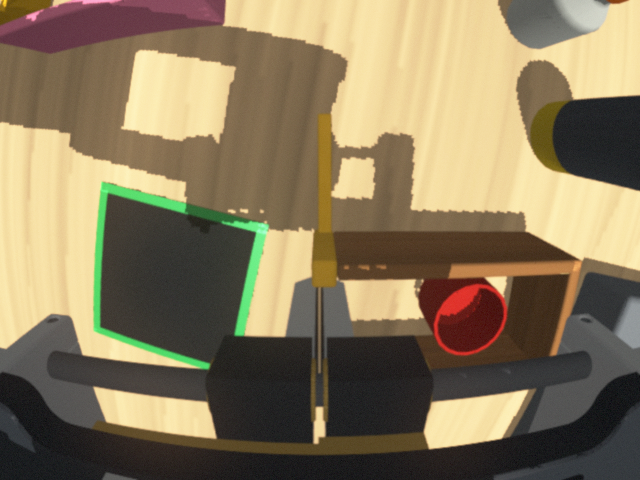

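Tab at (324,262) against the fingers, gate edge at (325,115). Now I push a few mm further to find the stop.

```bash
python3 -m pendant '[{"tx":0.0,"ty":-0.003,"tz":0.0,"rx":0.0,"ry":0.0,"rz":0.0,"fingers":1.0},{"tx":0.0,"ty":-0.004,"tz":0.0,"rx":0.0,"ry":0.0,"rz":0.0,"fingers":1.0},{"tx":0.0,"ty":-0.005,"tz":0.0,"rx":0.0,"ry":0.0,"rz":0.0,"fingers":1.0},{"tx":0.0,"ty":-0.005,"tz":0.0,"rx":0.0,"ry":0.0,"rz":0.0,"fingers":1.0},{"tx":0.0,"ty":-0.005,"tz":0.0,"rx":0.0,"ry":0.0,"rz":0.0,"fingers":1.0}]'; python3 -c "
from h import *
p=wz((325,115),63,np.array([557.1,70.9,98.8]));print(p,(p[:2]-[660,47])@[-.1822,.9833])
go(535.6,-288,260)"
```

```text
clock: 3.87
eef_pos: [557.1, 71.2, 98.9]
ee_rot: [0.004, 0.996, 0.091, -0.0]
wrist_force: [1.4, -10.9, -1.2]
gripper_width: 0.006
[543.5 162.4  63. ] 134.69912
t 3.87 at [557.1  71.2  98.9] F [  1.4 -10.9  -1.2] w 0.006 shift [-0.0861  0.3506 -0.1584] rot [ 0.43  0.04 -0.11]
```

```bash
python3 -m pendant '[{"tx":0.0,"ty":0.02,"tz":0.0,"rx":0.0,"ry":0.0,"rz":0.0,"fingers":1.0},{"tx":0.0,"ty":0.03,"tz":-0.04,"rx":0.0,"ry":0.0,"rz":0.0,"fingers":1.0},{"tx":0.0,"ty":0.04,"tz":-0.08,"rx":0.0,"ry":0.0,"rz":0.0,"fingers":0.0},{"tx":-0.02,"ty":0.06,"tz":-0.12,"rx":0.0,"ry":0.0,"rz":0.0,"fingers":0.0},{"tx":-0.086,"ty":0.35,"tz":-0.158,"rx":0.0,"ry":0.0,"rz":0.0,"fingers":0.0},{"tx":-0.086,"ty":0.35,"tz":-0.158,"rx":0.0,"ry":0.0,"rz":0.0,"fingers":0.0},{"tx":-0.086,"ty":0.35,"tz":-0.158,"rx":0.0,"ry":0.0,"rz":0.0,"fingers":0.0},{"tx":-0.086,"ty":0.35,"tz":-0.158,"rx":0.0,"ry":0.0,"rz":0.0,"fingers":0.0},{"tx":-0.086,"ty":0.35,"tz":-0.158,"rx":0.0,"ry":0.0,"rz":0.0,"fingers":0.0},{"tx":-0.086,"ty":0.35,"tz":-0.158,"rx":0.0,"ry":0.0,"rz":0.0,"fingers":0.0},{"tx":-0.086,"ty":0.35,"tz":-0.158,"rx":0.0,"ry":0.0,"rz":0.0,"fingers":0.0},{"tx":-0.086,"ty":0.35,"tz":-0.158,"rx":0.0,"ry":0.0,"rz":0.0,"fingers":0.0}]'; python3 -c "
from h import *;go(534,-288.5,260)"
```

```text
clock: 4.87
eef_pos: [534.7, -290.0, 257.9]
ee_rot: [0.001, 0.996, 0.088, 0.001]
wrist_force: [0.3, -0.1, 0.4]
gripper_width: 0.676
t 4.87 at [ 534.7 -290.   257.9] F [ 0.3 -0.1  0.4] w 0.676 shift [-0.0005 -0.0016 -0.0021] rot [ 0.18 -0.06 -0.4 ]
```

```bash
python3 -m pendant '[{"tx":0.0,"ty":0.0,"tz":0.0,"rx":0.0,"ry":0.0,"rz":-0.4,"fingers":0.0},{"tx":0.0,"ty":0.0,"tz":0.0,"rx":0.0,"ry":0.0,"rz":-0.4,"fingers":0.0},{"tx":0.0,"ty":0.0,"tz":0.0,"rx":0.0,"ry":0.0,"rz":-0.4,"fingers":0.0}]'; python3 -c "
from h import *;go(534,-288.5,145)
import cv2;cv2.imwrite('pics/w3.png',arm.grab_frame('wrist')[:,:,::-1])"
```

```text
clock: 5.12
eef_pos: [535.2, -282.3, 256.4]
ee_rot: [-0.001, 0.995, 0.095, -0.0]
wrist_force: [0.1, 0.2, -0.4]
gripper_width: 0.888
t 5.12 at [ 535.2 -282.3  256.4] F [ 0.1  0.2 -0.4] w 0.888 shift [-0.0023  0.0061  0.1114] rot [-0.12  0.02  0.38]
```

View pics/w3.png

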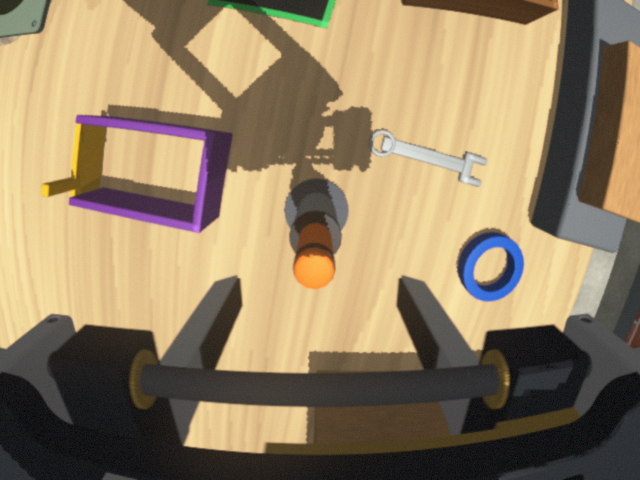

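```bash
python3 -c "
from h import *
o=arm.get_obs();P=o['eef_pos'];print(P)
p=wz((314,268),210,P,10.9);print(p,wz((318,211),6,P,10.9))
go(p[0],p[1],145)"
```

```text
[ 535.29050564 -281.97648009  256.46289197]
[ 532.5 -285.2  210. ] [ 534.9 -287.7    6. ]
t 5.17 at [ 535.3 -282.   256.5] F [-0.5  0.4  0.1] w 0.932 shift [-0.0033  0.0028  0.1115] rot [-0.1   0.02  0.42]
```

```bash
python3 -m pendant '[{"tx":-0.0025,"ty":0.005,"tz":0.0,"rx":0.0,"ry":0.0,"rz":0.4,"fingers":0.0},{"tx":-0.0025,"ty":0.005,"tz":0.02,"rx":0.0,"ry":0.0,"rz":0.4,"fingers":0.0},{"tx":-0.0025,"ty":0.005,"tz":0.05,"rx":0.0,"ry":0.0,"rz":0.4,"fingers":0.0},{"tx":-0.0025,"ty":0.005,"tz":0.08,"rx":0.0,"ry":0.0,"rz":0.4,"fingers":0.0},{"tx":-0.0025,"ty":0.005,"tz":0.1,"rx":0.0,"ry":0.0,"rz":0.4,"fingers":0.0},{"tx":-0.0025,"ty":0.005,"tz":0.111,"rx":0.0,"ry":0.0,"rz":0.4,"fingers":0.0},{"tx":-0.0025,"ty":0.005,"tz":0.111,"rx":0.0,"ry":0.0,"rz":0.4,"fingers":0.0},{"tx":-0.0025,"ty":0.005,"tz":0.111,"rx":0.0,"ry":0.0,"rz":0.4,"fingers":0.0}]'; python3 -c "
from h import *;go(533.7,-287.5,145)"
```

```text
clock: 5.83
eef_pos: [533.9, -289.1, 146.3]
ee_rot: [-0.0, 0.996, 0.091, -0.0]
wrist_force: [-0.2, 0.7, -0.3]
gripper_width: 0.999
t 5.83 at [ 533.9 -289.1  146.3] F [-0.2  0.7 -0.3] w 0.999 shift [ 0.0001 -0.0016  0.0013] rot [-0.01  0.01 -0.05]
```

Good; close (gently first, then firm).

```bash
python3 -m pendant '[{"tx":0.0,"ty":-0.001,"tz":0.001,"rx":0.0,"ry":0.0,"rz":0.0,"fingers":1.0},{"tx":0.0,"ty":-0.001,"tz":0.001,"rx":0.0,"ry":0.0,"rz":0.0,"fingers":1.0},{"tx":0.0,"ty":-0.001,"tz":0.001,"rx":0.0,"ry":0.0,"rz":0.0,"fingers":1.0},{"tx":0.0,"ty":-0.001,"tz":0.001,"rx":0.0,"ry":0.0,"rz":0.0,"fingers":1.0},{"tx":0.0,"ty":-0.001,"tz":0.001,"rx":0.0,"ry":0.0,"rz":0.0,"fingers":1.0},{"tx":0.0,"ty":-0.001,"tz":0.001,"rx":0.0,"ry":0.0,"rz":0.0,"fingers":1.0},{"tx":0.0,"ty":-0.001,"tz":0.001,"rx":0.0,"ry":0.0,"rz":0.0,"fingers":1.0},{"tx":0.0,"ty":-0.001,"tz":0.001,"rx":0.0,"ry":0.0,"rz":0.0,"fingers":1.0},{"tx":0.0,"ty":-0.001,"tz":0.001,"rx":0.0,"ry":0.0,"rz":0.0,"fingers":1.0},{"tx":0.0,"ty":-0.001,"tz":0.001,"rx":0.0,"ry":0.0,"rz":0.0,"fingers":1.0},{"tx":0.0,"ty":-0.001,"tz":0.001,"rx":0.0,"ry":0.0,"rz":0.0,"fingers":1.0},{"tx":0.0,"ty":-0.001,"tz":0.001,"rx":0.0,"ry":0.0,"rz":0.0,"fingers":1.0}]' 45; python3 -c "
from h import *;go(533.7,-287.5,145)"
```

```text
clock: 6.83
eef_pos: [533.3, -288.7, 145.0]
ee_rot: [-0.0, 0.996, 0.091, -0.0]
wrist_force: [-0.4, 0.3, 0.7]
gripper_width: 0.292
t 6.83 at [ 533.3 -288.7  145. ] F [-0.4  0.3  0.7] w 0.292 shift [ 0.0006 -0.0011 -0.    ] rot [-0.01  0.02 -0.1 ]
```

```bash
python3 -m pendant '[{"tx":0.0,"ty":0.0,"tz":-0.01,"rx":0.0,"ry":0.0,"rz":0.0,"fingers":1.0},{"tx":0.0,"ty":0.0,"tz":-0.025,"rx":0.0,"ry":0.0,"rz":0.0,"fingers":1.0},{"tx":0.0,"ty":0.0,"tz":-0.045,"rx":0.0,"ry":0.0,"rz":0.0,"fingers":1.0},{"tx":0.0,"ty":0.0,"tz":-0.065,"rx":0.0,"ry":0.0,"rz":0.0,"fingers":1.0},{"tx":0.0,"ty":0.0,"tz":-0.085,"rx":0.0,"ry":0.0,"rz":0.0,"fingers":1.0},{"tx":0.0,"ty":0.0,"tz":-0.105,"rx":0.0,"ry":0.0,"rz":0.0,"fingers":1.0},{"tx":0.0,"ty":0.0,"tz":-0.12,"rx":0.0,"ry":0.0,"rz":0.0,"fingers":1.0},{"tx":0.0,"ty":0.0,"tz":-0.135,"rx":0.0,"ry":0.0,"rz":0.0,"fingers":1.0},{"tx":0.0,"ty":0.0,"tz":-0.145,"rx":0.0,"ry":0.0,"rz":0.0,"fingers":1.0},{"tx":0.0,"ty":0.0,"tz":-0.145,"rx":0.0,"ry":0.0,"rz":0.0,"fingers":1.0},{"tx":0.0,"ty":0.0,"tz":-0.145,"rx":0.0,"ry":0.0,"rz":0.0,"fingers":1.0}]'; python3 -c "
from h import *;go(674.5,44,290)"
```

```text
clock: 7.75
eef_pos: [533.6, -288.8, 290.6]
ee_rot: [0.0, 0.996, 0.091, 0.0]
wrist_force: [0.1, -0.0, -1.8]
gripper_width: 0.291
t 7.75 at [ 533.6 -288.8  290.6] F [ 0.1 -0.  -1.8] w 0.291 shift [ 0.1986 -0.3019  0.0005] rot [ 0.04 -0.05 -0.1 ]
```

```bash
python3 -m pendant '[{"tx":0.009,"ty":-0.014,"tz":0.0,"rx":0.0,"ry":0.0,"rz":0.0,"fingers":1.0},{"tx":0.027,"ty":-0.041,"tz":0.0,"rx":0.0,"ry":0.0,"rz":0.0,"fingers":1.0},{"tx":0.046,"ty":-0.07,"tz":0.0,"rx":0.0,"ry":0.0,"rz":0.0,"fingers":1.0},{"tx":0.066,"ty":-0.1,"tz":0.0,"rx":0.0,"ry":0.0,"rz":0.0,"fingers":1.0},{"tx":0.086,"ty":-0.13,"tz":0.0,"rx":0.0,"ry":0.0,"rz":0.0,"fingers":1.0},{"tx":0.106,"ty":-0.161,"tz":0.0,"rx":0.0,"ry":0.0,"rz":0.0,"fingers":1.0},{"tx":0.126,"ty":-0.191,"tz":0.0,"rx":0.0,"ry":0.0,"rz":0.0,"fingers":1.0},{"tx":0.146,"ty":-0.222,"tz":0.0,"rx":0.0,"ry":0.0,"rz":0.0,"fingers":1.0},{"tx":0.165,"ty":-0.251,"tz":0.0,"rx":0.0,"ry":0.0,"rz":0.0,"fingers":1.0},{"tx":0.182,"ty":-0.277,"tz":0.0,"rx":0.0,"ry":0.0,"rz":0.0,"fingers":1.0},{"tx":0.193,"ty":-0.294,"tz":0.0,"rx":0.0,"ry":0.0,"rz":0.0,"fingers":1.0},{"tx":0.198,"ty":-0.302,"tz":0.0,"rx":0.0,"ry":0.0,"rz":0.0,"fingers":1.0}]'; python3 -m pendant '[{"tx":0.0,"ty":0.0,"tz":0.02,"rx":0.0,"ry":0.0,"rz":0.0,"fingers":1.0},{"tx":0.0,"ty":0.0,"tz":0.04,"rx":0.0,"ry":0.0,"rz":0.0,"fingers":1.0},{"tx":0.0,"ty":0.0,"tz":0.05,"rx":0.0,"ry":0.0,"rz":0.0,"fingers":1.0},{"tx":0.0,"ty":0.0,"tz":0.05,"rx":0.0,"ry":0.0,"rz":0.0,"fingers":1.0}]';python3 -c "
from h import *;go(674.5,44,149)
import cv2
a=arm.grab_frame('wrist')[:,:,::-1];cv2.imwrite('pics/w4.png',a)
b=arm.grab_frame('side')[:,:,::-1][100:360,270:470];s=arm.grab_frame('scene')[:,:,::-1][150:350,220:400]
b=cv2.resize(b,(461,600),interpolation=2);s=cv2.resize(s,(339,376),interpolation=2)
c=np.zeros((600,800,3),np.uint8);c[:,:461]=b;c[:376,461:]=s;cv2.imwrite('pics/c4.png',c)"
```

```text
clock: 8.75
eef_pos: [673.4, 47.4, 287.6]
ee_rot: [-0.001, 0.996, 0.092, -0.002]
wrist_force: [0.2, 0.2, -1.8]
gripper_width: 0.292
clock: 9.08
eef_pos: [670.9, 43.4, 235.0]
ee_rot: [-0.001, 0.996, 0.09, -0.005]
wrist_force: [0.1, -0.2, -2.4]
gripper_width: 0.292
t 9.08 at [670.9  43.4 235. ] F [ 0.1 -0.2 -2.4] w 0.292 shift [0.0044 0.0003 0.0859] rot [-0.11  0.51 -0.15]
```

View pics/c4.png

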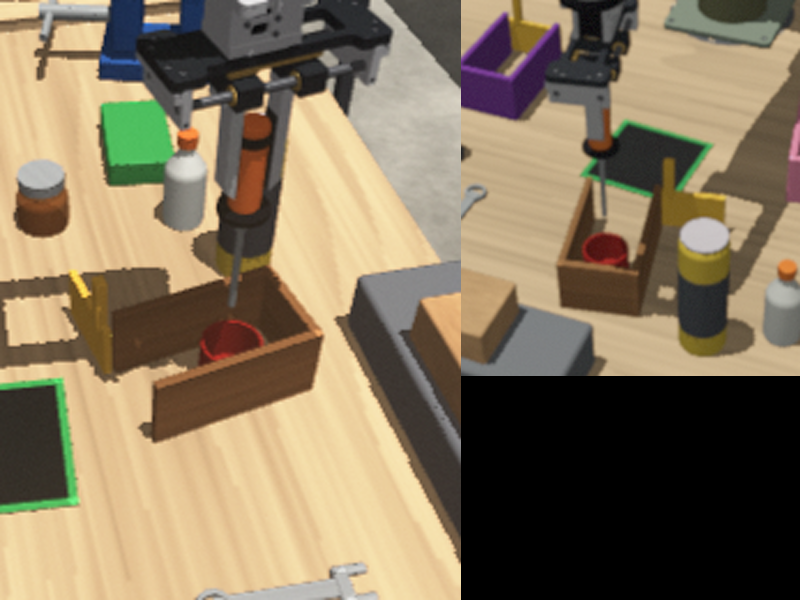

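The tip hovers above the tin (side crop 233,304; scene crop 604,214), and the gate is fully open. I triangulate the tip next.

```bash
python3 -c "
from h import *
print(tri((295.5,263.2),(370.8,231.6)))
print('tin',onz('scene',(220+(606-461)/1.883,150+249/1.883),50),onz('side',(270+232/2.305,100+342/2.305),50))
go(674.5,44,149)"
```

```text
[671.3  41.2 104.3]
tin [677.9  46.7  50. ] [676.7  41.6  50. ]
t 9.23 at [674.   43.4 240.7] F [ 0.5 -0.5 -1.3] w 0.294 shift [ 0.0006 -0.0006  0.0917] rot [ 0.02 -0.04 -0.16]
```

```bash
python3 -m pendant '[{"tx":0.001,"ty":0.0,"tz":0.015,"rx":0.0,"ry":0.0,"rz":0.0,"fingers":1.0},{"tx":0.001,"ty":0.0,"tz":0.03,"rx":0.0,"ry":0.0,"rz":0.0,"fingers":1.0},{"tx":0.001,"ty":0.0,"tz":0.045,"rx":0.0,"ry":0.0,"rz":0.0,"fingers":1.0},{"tx":0.001,"ty":0.0,"tz":0.06,"rx":0.0,"ry":0.0,"rz":0.0,"fingers":1.0},{"tx":0.001,"ty":0.0,"tz":0.072,"rx":0.0,"ry":0.0,"rz":0.0,"fingers":1.0},{"tx":0.001,"ty":0.0,"tz":0.082,"rx":0.0,"ry":0.0,"rz":0.0,"fingers":1.0},{"tx":0.001,"ty":0.0,"tz":0.088,"rx":0.0,"ry":0.0,"rz":0.0,"fingers":1.0},{"tx":0.001,"ty":0.0,"tz":0.092,"rx":0.0,"ry":0.0,"rz":0.0,"fingers":1.0},{"tx":0.001,"ty":0.0,"tz":0.092,"rx":0.0,"ry":0.0,"rz":0.0,"fingers":1.0},{"tx":0.001,"ty":0.0,"tz":0.092,"rx":0.0,"ry":0.0,"rz":0.0,"fingers":1.0}]'; python3 -c "
from h import *
import cv2
e=np.array([.9833,.1822]);p=np.array([436,8])-23.5*e;print(p);go(*p,149)
b=arm.grab_frame('side')[:,:,::-1][100:360,270:470];s=arm.grab_frame('scene')[:,:,::-1][150:350,220:400]
b=cv2.resize(b,(461,600),interpolation=2);s=cv2.resize(s,(339,376),interpolation=2)
c=np.zeros((600,800,3),np.uint8);c[:,:461]=b;c[:376,461:]=s;cv2.imwrite('pics/c5.png',c)"
```

```text
clock: 10.07
eef_pos: [675.1, 44.2, 148.6]
ee_rot: [0.0, 0.996, 0.091, 0.0]
wrist_force: [-1.0, -0.2, -0.3]
gripper_width: 0.295
[412.89245   3.7183 ]
t 10.07 at [675.1  44.2 148.6] F [-1.  -0.2 -0.3] w 0.295 shift [-0.2653 -0.0075 -0.0006] rot [ 0.01 -0.05 -0.1 ]
```

View pics/c5.png

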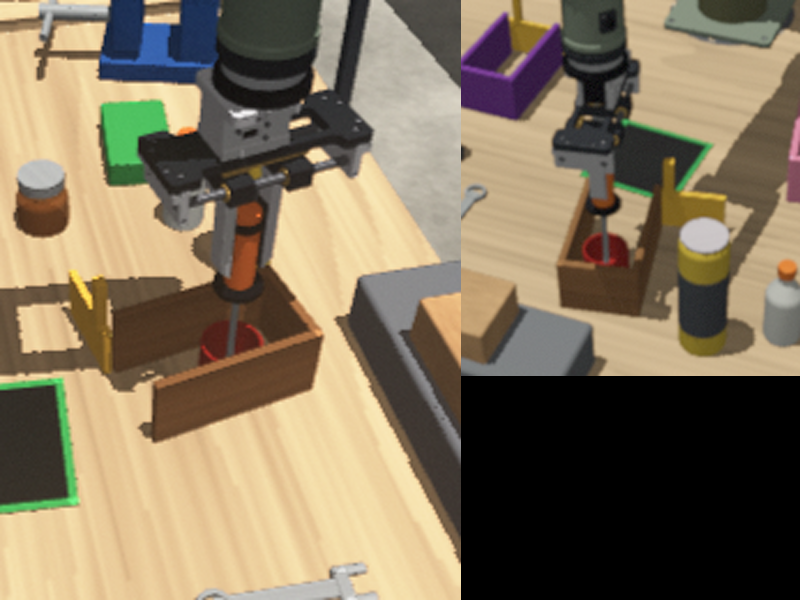

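Tip inside the tin (scene crop 604,262 inside the red rim). Now the drag.

```bash
python3 -m pendant '[{"tx":-0.006,"ty":0.0,"tz":0.0,"rx":0.0,"ry":0.0,"rz":0.0,"fingers":1.0},{"tx":-0.012,"ty":0.0,"tz":0.0,"rx":0.0,"ry":0.0,"rz":0.0,"fingers":1.0},{"tx":-0.018,"ty":0.0,"tz":0.0,"rx":0.0,"ry":0.0,"rz":0.0,"fingers":1.0},{"tx":-0.024,"ty":0.0,"tz":0.0,"rx":0.0,"ry":0.0,"rz":0.0,"fingers":1.0},{"tx":-0.03,"ty":0.0,"tz":0.0,"rx":0.0,"ry":0.0,"rz":0.0,"fingers":1.0},{"tx":-0.037,"ty":0.0,"tz":0.0,"rx":0.0,"ry":0.0,"rz":0.0,"fingers":1.0},{"tx":-0.045,"ty":0.0,"tz":0.0,"rx":0.0,"ry":0.0,"rz":0.0,"fingers":1.0},{"tx":-0.053,"ty":0.0,"tz":0.0,"rx":0.0,"ry":0.0,"rz":0.0,"fingers":1.0},{"tx":-0.061,"ty":0.0,"tz":0.0,"rx":0.0,"ry":0.0,"rz":0.0,"fingers":1.0},{"tx":-0.069,"ty":0.0,"tz":0.0,"rx":0.0,"ry":0.0,"rz":0.0,"fingers":1.0},{"tx":-0.077,"ty":0.0,"tz":0.0,"rx":0.0,"ry":0.0,"rz":0.0,"fingers":1.0},{"tx":-0.085,"ty":0.0,"tz":0.0,"rx":0.0,"ry":0.0,"rz":0.0,"fingers":1.0}]'; python3 -c "
from h import *
go(412.9,3.7,149)"
```

```text
clock: 11.17
eef_pos: [590.5, 28.8, 148.3]
ee_rot: [0.0, 0.996, 0.091, 0.0]
wrist_force: [2.1, -0.4, -0.7]
gripper_width: 0.294
t 11.17 at [590.5  28.8 148.3] F [ 2.1 -0.4 -0.7] w 0.294 shift [-0.1793 -0.0074 -0.0008] rot [ 0.01 -0.04 -0.11]
```

Dragging at about 2 N as expected; continue.

```bash
python3 -m pendant '[{"tx":-0.008,"ty":0.0,"tz":0.0,"rx":0.0,"ry":0.0,"rz":0.0,"fingers":1.0},{"tx":-0.016,"ty":0.0,"tz":0.0,"rx":0.0,"ry":0.0,"rz":0.0,"fingers":1.0},{"tx":-0.024,"ty":0.0,"tz":0.0,"rx":0.0,"ry":0.0,"rz":0.0,"fingers":1.0},{"tx":-0.032,"ty":0.0,"tz":0.0,"rx":0.0,"ry":0.0,"rz":0.0,"fingers":1.0},{"tx":-0.04,"ty":0.0,"tz":0.0,"rx":0.0,"ry":0.0,"rz":0.0,"fingers":1.0},{"tx":-0.048,"ty":0.0,"tz":0.0,"rx":0.0,"ry":0.0,"rz":0.0,"fingers":1.0},{"tx":-0.056,"ty":0.0,"tz":0.0,"rx":0.0,"ry":0.0,"rz":0.0,"fingers":1.0},{"tx":-0.064,"ty":0.0,"tz":0.0,"rx":0.0,"ry":0.0,"rz":0.0,"fingers":1.0},{"tx":-0.072,"ty":-0.001,"tz":0.0,"rx":0.0,"ry":0.0,"rz":0.0,"fingers":1.0},{"tx":-0.08,"ty":-0.002,"tz":0.0,"rx":0.0,"ry":0.0,"rz":0.0,"fingers":1.0},{"tx":-0.088,"ty":-0.003,"tz":0.0,"rx":0.0,"ry":0.0,"rz":0.0,"fingers":1.0},{"tx":-0.096,"ty":-0.004,"tz":0.0,"rx":0.0,"ry":0.0,"rz":0.0,"fingers":1.0}]'; python3 -m pendant '[{"tx":-0.008,"ty":-0.001,"tz":0.0,"rx":0.0,"ry":0.0,"rz":0.0,"fingers":1.0},{"tx":-0.016,"ty":-0.001,"tz":0.0,"rx":0.0,"ry":0.0,"rz":0.0,"fingers":1.0},{"tx":-0.024,"ty":-0.002,"tz":0.0,"rx":0.0,"ry":0.0,"rz":0.0,"fingers":1.0},{"tx":-0.032,"ty":-0.002,"tz":0.0,"rx":0.0,"ry":0.0,"rz":0.0,"fingers":1.0},{"tx":-0.04,"ty":-0.003,"tz":0.0,"rx":0.0,"ry":0.0,"rz":0.0,"fingers":1.0},{"tx":-0.048,"ty":-0.003,"tz":0.0,"rx":0.0,"ry":0.0,"rz":0.0,"fingers":1.0},{"tx":-0.056,"ty":-0.004,"tz":0.0,"rx":0.0,"ry":0.0,"rz":0.0,"fingers":1.0},{"tx":-0.064,"ty":-0.004,"tz":0.0,"rx":0.0,"ry":0.0,"rz":0.0,"fingers":1.0},{"tx":-0.072,"ty":-0.004,"tz":0.0,"rx":0.0,"ry":0.0,"rz":0.0,"fingers":1.0},{"tx":-0.078,"ty":-0.004,"tz":0.0,"rx":0.0,"ry":0.0,"rz":0.0,"fingers":1.0},{"tx":-0.082,"ty":-0.004,"tz":0.0,"rx":0.0,"ry":0.0,"rz":0.0,"fingers":1.0},{"tx":-0.082,"ty":-0.004,"tz":0.0,"rx":0.0,"ry":0.0,"rz":0.0,"fingers":1.0}]'; python3 -c "
from h import *
import cv2
go(412.9,3.7,149)
b=arm.grab_frame('side')[:,:,::-1][160:360,200:400];s=arm.grab_frame('scene')[:,:,::-1][170:320,240:390]
c=np.hstack([cv2.resize(b,(400,400),interpolation=2),cv2.resize(s,(400,400),interpolation=2)]);cv2.imwrite('pics/c6.png',c)"
```

```text
clock: 12.17
eef_pos: [495.3, 15.4, 148.2]
ee_rot: [0.0, 0.996, 0.091, 0.0]
wrist_force: [2.5, 0.2, -0.6]
gripper_width: 0.291
clock: 13.17
eef_pos: [413.1, 4.6, 147.7]
ee_rot: [-0.0, 0.996, 0.09, -0.001]
wrist_force: [0.6, -0.4, -1.8]
gripper_width: 0.292
t 13.17 at [413.1   4.6 147.7] F [ 0.6 -0.4 -1.8] w 0.292 shift [-0.0003  0.0009 -0.0013] rot [-0.02  0.12 -0.12]
```

View pics/c6.png

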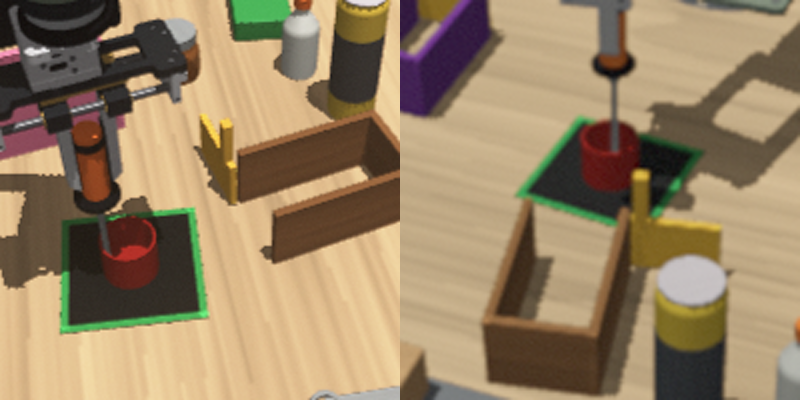

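Tin well on the mat (side crop 129,241; scene crop 610,148). I move the tip off the wall and lift.

```bash
python3 -c "
from h import *
print(onz('side',(264.2,280.2),50),onz('scene',(318.4,225.2),50))"
python3 -m pendant '[{"tx":0.006,"ty":0.0,"tz":0.0,"rx":0.0,"ry":0.0,"rz":0.0,"fingers":1.0},{"tx":0.014,"ty":0.0,"tz":0.0,"rx":0.0,"ry":0.0,"rz":0.0,"fingers":1.0},{"tx":0.018,"ty":0.0,"tz":0.0,"rx":0.0,"ry":0.0,"rz":0.0,"fingers":1.0},{"tx":0.018,"ty":0.0,"tz":0.0,"rx":0.0,"ry":0.0,"rz":0.0,"fingers":1.0},{"tx":0.018,"ty":0.0,"tz":-0.015,"rx":0.0,"ry":0.0,"rz":0.0,"fingers":1.0},{"tx":0.018,"ty":0.0,"tz":-0.035,"rx":0.0,"ry":0.0,"rz":0.0,"fingers":1.0},{"tx":0.018,"ty":0.0,"tz":-0.055,"rx":0.0,"ry":0.0,"rz":0.0,"fingers":1.0},{"tx":0.018,"ty":0.0,"tz":-0.08,"rx":0.0,"ry":0.0,"rz":0.0,"fingers":1.0},{"tx":0.018,"ty":0.0,"tz":-0.105,"rx":0.0,"ry":0.0,"rz":0.0,"fingers":1.0},{"tx":0.018,"ty":0.0,"tz":-0.13,"rx":0.0,"ry":0.0,"rz":0.0,"fingers":1.0},{"tx":0.018,"ty":0.0,"tz":-0.145,"rx":0.0,"ry":0.0,"rz":0.0,"fingers":1.0},{"tx":0.018,"ty":0.0,"tz":-0.147,"rx":0.0,"ry":0.0,"rz":0.0,"fingers":1.0}]'; python3 -c "
from h import *
go(533.5,-288.7,295)"
```

```text
[437.    2.4  50. ] [453.8  15.6  50. ]
clock: 14.27
eef_pos: [434.4, 7.6, 298.8]
ee_rot: [0.001, 0.996, 0.091, 0.003]
wrist_force: [0.2, -0.5, -1.8]
gripper_width: 0.291
t 14.27 at [434.4   7.6 298.8] F [ 0.2 -0.5 -1.8] w 0.291 shift [0.0439 0.3093 0.0048] rot [ 0.14 -0.36 -0.09]
```

```bash
python3 -m pendant '[{"tx":0.002,"ty":0.012,"tz":0.002,"rx":0.0,"ry":0.0,"rz":0.0,"fingers":1.0},{"tx":0.006,"ty":0.04,"tz":0.004,"rx":0.0,"ry":0.0,"rz":0.0,"fingers":1.0},{"tx":0.01,"ty":0.072,"tz":0.004,"rx":0.0,"ry":0.0,"rz":0.0,"fingers":1.0},{"tx":0.015,"ty":0.104,"tz":0.004,"rx":0.0,"ry":0.0,"rz":0.0,"fingers":1.0},{"tx":0.019,"ty":0.137,"tz":0.004,"rx":0.0,"ry":0.0,"rz":0.0,"fingers":1.0},{"tx":0.024,"ty":0.17,"tz":0.004,"rx":0.0,"ry":0.0,"rz":0.0,"fingers":1.0},{"tx":0.029,"ty":0.203,"tz":0.004,"rx":0.0,"ry":0.0,"rz":0.0,"fingers":1.0},{"tx":0.033,"ty":0.235,"tz":0.004,"rx":0.0,"ry":0.0,"rz":0.0,"fingers":1.0},{"tx":0.038,"ty":0.265,"tz":0.004,"rx":0.0,"ry":0.0,"rz":0.0,"fingers":1.0},{"tx":0.041,"ty":0.29,"tz":0.004,"rx":0.0,"ry":0.0,"rz":0.0,"fingers":1.0},{"tx":0.043,"ty":0.304,"tz":0.004,"rx":0.0,"ry":0.0,"rz":0.0,"fingers":1.0},{"tx":0.044,"ty":0.309,"tz":0.004,"rx":0.0,"ry":0.0,"rz":0.0,"fingers":1.0}]'; python3 -m pendant '[{"tx":0.0,"ty":0.0,"tz":0.0,"rx":0.0,"ry":0.0,"rz":0.0,"fingers":1.0},{"tx":0.0,"ty":0.0,"tz":0.0,"rx":0.0,"ry":0.0,"rz":0.0,"fingers":1.0},{"tx":0.0,"ty":0.0,"tz":0.0,"rx":0.0,"ry":0.0,"rz":0.0,"fingers":1.0}]';  python3 -c "
from h import *
import cv2
go(533.5,-288.7,145)
b=arm.grab_frame('side')[:,:,::-1][270:470,250:450];s=arm.grab_frame('scene')[:,:,::-1][110:260,140:290]
c=np.hstack([cv2.resize(b,(400,400),interpolation=2),cv2.resize(s,(400,400),interpolation=2)]);cv2.imwrite('pics/c7.png',c)"
```

```text
clock: 15.27
eef_pos: [530.2, -290.8, 287.2]
ee_rot: [-0.001, 0.996, 0.089, -0.002]
wrist_force: [0.2, -0.6, -1.4]
gripper_width: 0.292
clock: 15.52
eef_pos: [530.8, -287.0, 290.3]
ee_rot: [-0.001, 0.996, 0.091, -0.001]
wrist_force: [0.3, -0.1, -0.9]
gripper_width: 0.29
t 15.52 at [ 530.8 -287.   290.3] F [ 0.3 -0.1 -0.9] w 0.29 shift [0.0025 0.0024 0.1452] rot [-0.09  0.06 -0.06]
```

View pics/c7.png

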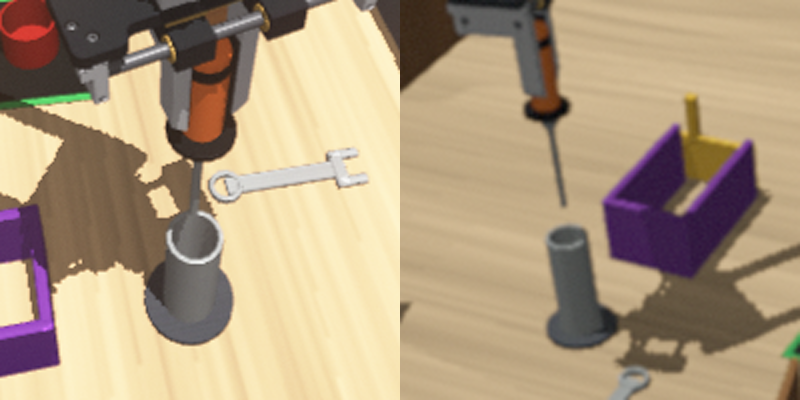

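Tip above the cup (scene crop tip 564,205, rim centre 567,237; side tip 193,213, rim 194,237).

```bash
python3 -c "
from h import *
print('tip',tri((201.2,186.6),(346.2,376.2)),'rim',tri((202.3,198.6),(346.7,388.2)))
for z in(145,): go(533.5,-288.7,z)"
```

```text
tip [ 530.2 -287.6  155.2] rim [ 532.6 -288.7  117.3]
t 15.62 at [ 531.2 -287.   291.1] F [-0.2  0.1  0.1] w 0.292 shift [0.002  0.0022 0.1461] rot [-0.02  0.01 -0.03]
```

```bash
python3 -m pendant '[{"tx":0.002,"ty":0.002,"tz":0.0,"rx":0.0,"ry":0.0,"rz":0.0,"fingers":1.0},{"tx":0.002,"ty":0.002,"tz":0.01,"rx":0.0,"ry":0.0,"rz":0.0,"fingers":1.0},{"tx":0.002,"ty":0.002,"tz":0.025,"rx":0.0,"ry":0.0,"rz":0.0,"fingers":1.0},{"tx":0.002,"ty":0.002,"tz":0.04,"rx":0.0,"ry":0.0,"rz":0.0,"fingers":1.0},{"tx":0.002,"ty":0.002,"tz":0.055,"rx":0.0,"ry":0.0,"rz":0.0,"fingers":1.0},{"tx":0.002,"ty":0.002,"tz":0.07,"rx":0.0,"ry":0.0,"rz":0.0,"fingers":1.0},{"tx":0.002,"ty":0.002,"tz":0.085,"rx":0.0,"ry":0.0,"rz":0.0,"fingers":1.0},{"tx":0.002,"ty":0.002,"tz":0.1,"rx":0.0,"ry":0.0,"rz":0.0,"fingers":1.0},{"tx":0.002,"ty":0.002,"tz":0.115,"rx":0.0,"ry":0.0,"rz":0.0,"fingers":1.0},{"tx":0.002,"ty":0.002,"tz":0.125,"rx":0.0,"ry":0.0,"rz":0.0,"fingers":1.0},{"tx":0.002,"ty":0.002,"tz":0.13,"rx":0.0,"ry":0.0,"rz":0.0,"fingers":1.0},{"tx":0.002,"ty":0.002,"tz":0.13,"rx":0.0,"ry":0.0,"rz":0.0,"fingers":1.0}]';  python3 -c "
from h import *
go(533.5,-288.7,145)"
```

```text
clock: 16.62
eef_pos: [532.8, -288.9, 159.3]
ee_rot: [-0.001, 0.996, 0.091, -0.001]
wrist_force: [-0.6, 0.3, -1.1]
gripper_width: 0.291
t 16.62 at [ 532.8 -288.9  159.3] F [-0.6  0.3 -1.1] w 0.291 shift [0.0008 0.     0.0143] rot [-0.13  0.12 -0.09]
```

```bash
python3 -m pendant '[{"tx":0.0005,"ty":0.0,"tz":0.004,"rx":0.0,"ry":0.0,"rz":0.0,"fingers":1.0},{"tx":0.0005,"ty":0.0,"tz":0.008,"rx":0.0,"ry":0.0,"rz":0.0,"fingers":1.0},{"tx":0.0005,"ty":0.0,"tz":0.011,"rx":0.0,"ry":0.0,"rz":0.0,"fingers":1.0},{"tx":0.0005,"ty":0.0,"tz":0.013,"rx":0.0,"ry":0.0,"rz":0.0,"fingers":1.0},{"tx":0.0005,"ty":0.0,"tz":0.0145,"rx":0.0,"ry":0.0,"rz":0.0,"fingers":1.0},{"tx":0.0005,"ty":0.0,"tz":0.0145,"rx":0.0,"ry":0.0,"rz":0.0,"fingers":1.0},{"tx":0.0005,"ty":0.0,"tz":0.0145,"rx":0.0,"ry":0.0,"rz":0.0,"fingers":1.0}]';  python3 -c "
from h import *
go(533.5,-288.7,145)"
```

```text
clock: 17.2
eef_pos: [534.2, -289.6, 146.6]
ee_rot: [0.0, 0.996, 0.091, 0.0]
wrist_force: [0.4, -1.2, -1.3]
gripper_width: 0.294
t 17.2 at [ 534.2 -289.6  146.6] F [ 0.4 -1.2 -1.3] w 0.294 shift [-0.0005 -0.001   0.0016] rot [ 0.   -0.   -0.11]
```

```bash
python3 -m pendant '[{"tx":-0.0005,"ty":-0.001,"tz":0.001,"rx":0.0,"ry":0.0,"rz":0.0,"fingers":1.0},{"tx":-0.0005,"ty":-0.001,"tz":0.002,"rx":0.0,"ry":0.0,"rz":0.0,"fingers":1.0},{"tx":-0.0005,"ty":-0.001,"tz":0.0025,"rx":0.0,"ry":0.0,"rz":0.0,"fingers":1.0},{"tx":-0.0005,"ty":-0.001,"tz":0.0025,"rx":0.0,"ry":0.0,"rz":0.0,"fingers":1.0}]';  python3 -c "
from h import *
go(533.5,-288.7,145)"
```

```text
clock: 17.53
eef_pos: [533.6, -288.7, 144.9]
ee_rot: [0.0, 0.996, 0.091, 0.0]
wrist_force: [-1.0, 1.4, 3.5]
gripper_width: 0.296
t 17.53 at [ 533.6 -288.7  144.9] F [-1.   1.4  3.5] w 0.296 shift [-0.0001 -0.0001 -0.0001] rot [ 0.02 -0.02 -0.1 ]
```

Seated: the guard rests on the rim at +3.5 N and at the original grasp height. I release.

```bash
python3 -m pendant '[{"tx":0.0,"ty":0.0,"tz":0.0,"rx":0.0,"ry":0.0,"rz":0.0,"fingers":0.0},{"tx":0.0,"ty":0.0,"tz":0.0,"rx":0.0,"ry":0.0,"rz":0.0,"fingers":0.0},{"tx":0.0,"ty":0.0,"tz":0.0,"rx":0.0,"ry":0.0,"rz":0.0,"fingers":0.0},{"tx":0.0,"ty":0.0,"tz":0.0,"rx":0.0,"ry":0.0,"rz":0.0,"fingers":0.0},{"tx":0.0,"ty":0.0,"tz":0.0,"rx":0.0,"ry":0.0,"rz":0.0,"fingers":0.0},{"tx":0.0,"ty":0.0,"tz":0.0,"rx":0.0,"ry":0.0,"rz":0.0,"fingers":0.0},{"tx":0.0,"ty":0.0,"tz":0.0,"rx":0.0,"ry":0.0,"rz":0.0,"fingers":0.0},{"tx":0.0,"ty":0.0,"tz":0.0,"rx":0.0,"ry":0.0,"rz":0.0,"fingers":0.0},{"tx":0.0,"ty":0.0,"tz":-0.03,"rx":0.0,"ry":0.0,"rz":0.0,"fingers":0.0},{"tx":0.0,"ty":0.0,"tz":-0.06,"rx":0.0,"ry":0.0,"rz":0.0,"fingers":0.0},{"tx":0.0,"ty":0.0,"tz":-0.1,"rx":0.0,"ry":0.0,"rz":0.0,"fingers":0.0},{"tx":0.0,"ty":0.0,"tz":-0.14,"rx":0.0,"ry":0.0,"rz":0.0,"fingers":0.0}]'; python3 -m pendant '[{"tx":0.0,"ty":0.0,"tz":0.0,"rx":0.0,"ry":0.0,"rz":0.0,"fingers":0.0},{"tx":0.0,"ty":0.0,"tz":0.0,"rx":0.0,"ry":0.0,"rz":0.0,"fingers":0.0},{"tx":0.0,"ty":0.0,"tz":0.0,"rx":0.0,"ry":0.0,"rz":0.0,"fingers":0.0},{"tx":0.0,"ty":0.0,"tz":0.0,"rx":0.0,"ry":0.0,"rz":0.0,"fingers":0.0}]'; python3 -c "
from h import *
import cv2
cv2.imwrite('pics/side8.png',arm.grab_frame('side')[:,:,::-1])"
```

```text
clock: 18.53
eef_pos: [532.7, -288.1, 284.5]
ee_rot: [-0.001, 0.996, 0.091, -0.001]
wrist_force: [0.5, -0.7, 0.2]
gripper_width: 1.0
clock: 18.87
eef_pos: [532.5, -288.0, 281.7]
ee_rot: [-0.001, 0.996, 0.091, -0.002]
wrist_force: [-0.4, 0.3, 0.4]
gripper_width: 1.002
```

View pics/side8.png

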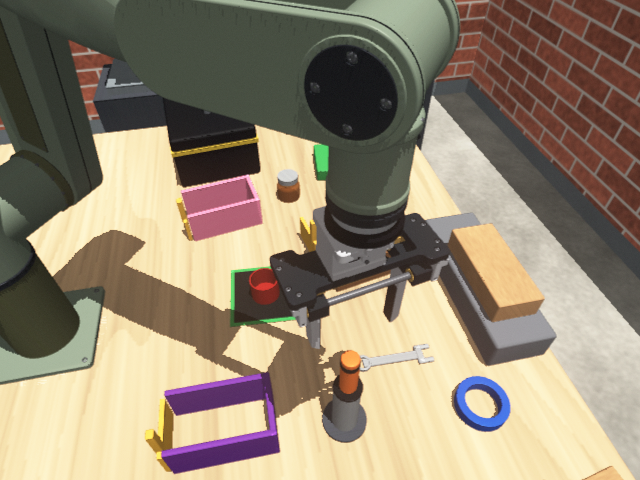

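The driver is home at the same pixels as at the start (350,360). The tin is upright on the mat at (264,282), and the arm is clear.

```bash
python3 -c "
from h import *
print(onz('side',(264,280),50));print(arm.job_done())"
```

```text
[436.7   3.   50. ]
the job is handed in; nothing more can be done
None
```

I slid the gate to its stop, pulled the driver and dipped it into the tin. I dragged the tin along the bench onto the mat, put the driver back in its cup and released it. The job went in at about 19 s of the 64 s limit; no verdict came back.

What the last checks showed:
- **Tin:** it stands upright at about (437, 3) mm, against a mat centre of about (436, 8) mm. An earlier reading from the scene camera gave (454, 16) instead. The two disagree, but both are well inside the 46 mm limit.
- **Driver:** the guard pressed on the cup's rim with about 3.5 N at the original grasp height. After release the driver sat at the same pixels as at the start.
- **Gate:** when pushed it met its stop with 11 N, and it was open in the later views. In the last picture the arm partly hides it.
- **Other things on the bench:** the jar, tape roll and wrench look unmoved in the last picture. The arm hides the glue bottle and spray can there, and most of the bit case. Those three looked unmoved while I was dragging the tin, but none of the six was measured.

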